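Clamp the squeegee in the jig with the socket key

TASK

Clamp the squeegee in the jig: press the raised blue clamp bar fully down, then set the orange-handled socket key on the bar's square screw head and turn the screw clockwise to its stop. About half-way through the turn, let go of the key, leaving it standing on the screw, and take a fresh grip to finish. Turn the screw only with the key, keep the key upright, stand it back in the middle of its grey mat when done, and leave the other things where they are.

Things in the scene. Friction and masses are not known exactly. Their poses are not given: they have to be found in the camera images.
- jig: Fixed aluminium jig plate, 90 x 210 x 12 mm, on the table; the squeegee (wood with orange ink, 180 mm, fixed) lies across it along the jig's x, its wood top 34 mm above the table. Origin: on the table under the plate (plate from y -110 to +100 mm in its frame); z up. The blue clamp bar crosses the squeegee along the jig's y: its hinge is at the +y end, its free end at -y.
- bar_hinge (a point): Centre of the clamp bar's hinge pin, at jig (0, 75, 41) mm. Pin axis along the jig's x.
- clamp_bar (a joint): Angle of the blue clamp bar (52 mm wide, 12 mm thick, 215 mm long): 0 = level, pressed fully down on the squeegee; starts raised 0.35 to 0.6 rad. A stiff hinge holds it where it is left; it takes about 6 to 9 N at the pad to lower it. Best pressed on its black end pad (bar_pad). The bar turns about the hinge so that its free end rises with the angle.
- bar_pad (a point): Centre of the top face of the black rubber press pad (52 x 34 mm) on the bar's free end, 198 mm from the hinge pin along the bar and 12 mm above the pin's level when closed. Its frame moves with the bar: y along the bar toward the hinge, z out of the pad. With the bar closed it lies at jig (0, -123, 53) mm.
- screw_seat (a point): Centre of the top of the screw's round steel flange (44 mm diameter), on which the key's foot rests; z out along the screw's axis, x and y square to the head's faces, turning with the screw. The brass square head stands on it: 24 mm square, 16 mm tall, its top 6 mm tapered to 17 mm square. The screw sits on the clamp bar 155 mm from the hinge pin, so it is upright only when the bar is closed; this point then lies at jig (0, -80, 52) mm.
- screw (a joint): Turn of the captive screw (rad): grows clockwise seen from above; starts between 0 and 0.4, hard stop (tight) at 2.6. It stays where it is left and does not rise or sink. It takes about 0.15 N m. The key has up to about 0.15 rad of play on the head either way. A key that is still being twisted hard jams on the head and can drag the bar up when lifted: turn it back by about its play before lifting.
- screw_head: The brass square screw head; origin at the centre of the flange top, same frame as screw_seat. Must be turned by the key, not by fingers.
- key: Socket key, 220 g, stands upright by itself, 112 mm tall. Origin: centre of its underside; z up. Foot: dark steel socket 44 mm square, 26 mm tall, with a 27.5 mm square opening 19 mm deep underneath, square to the foot. Stem 18 mm thick. Orange square handle, 34 x 34 mm, from 68 to 112 mm above the underside, its faces parallel to the socket's sides (key x and y). It fits on the screw head in any of four positions a quarter turn apart.
- key_mat: Fixed grey mat on the table, 120 x 120 mm, 4 mm thick; origin at the centre of its underside. The key starts standing on it and goes back to its middle.
- blue_tape: Roll of blue tape, 104 mm across, 24 mm high; origin centre of underside. Leave it.
- orange_clamp: Orange spring clamp, 111 x 40 x 24 mm, lying; origin centre of underside. Leave it.
- red_jar: Small ink jar with red lid, 68 mm across, 63 mm high; origin centre of underside. Leave it.
- mug: White mug, 78 mm across, 97 mm high; origin at the underside. Leave it.
Not all that is in view belongs to the job. Of the things that look like the key, the smaller one is meant.

How it is judged:
By the outcome, as a careful person would: the job done as asked, in the order asked, and still so for the second after the job is handed in, with the robot touching nothing.
It also fails if it takes over 64 s, if anything falls off the work surface, if the arm or the gripper's body presses on something with over 40 N, if the wrist force passes 120 N, or if a joint passes its speed limit or range.

ROBOT

A 6-joint arm with a two-finger parallel gripper is mounted at the origin on the work surface; the furniture and walls round the work are solid. World frame = base frame: x ahead of the robot, y to its left, z up, the work surface at z = 0. Lengths are in mm, angles in rad, forces in N, time in s.
With the tool pointing down it reaches from about 250 to 775 mm from the base axis. Payload 4 kg.
Tool frame: the origin (TCP) lies at the very end of the fingers, on their centre line; the grasp point (between the pads) lies 19 mm behind it (grip_depth is the distance from the TCP to the grasp point, in mm); z points along the fingers, y is the line along which they close (so a half turn about z gives the same grasp; the last joint's range is limited). The gripper opens to 85 mm and grips with 20 to 120 N. Pads are 22 mm wide; open, the fingers measure 114 mm over their backs; the gripper's body (76 mm by 85 mm) begins 54 mm behind the grasp point. The pads swing forward as they close: fully open they stand 13 mm farther back than shut.
Start: joints at [1.073, 0.087, 1.371, -0, 1.684, -0.103], TCP at [211.553, 507.704, 231.341] pointing down, gripper open.
Joint ranges: [-3.1, 3.1], [-0.76, 2.03], [0.27, 2.55], [-1.08, 4.22], [0.17, 2.65], [-2.57, 2.57]. Speed limits (rad/s): [2.79, 2.79, 3.14, 3.14, 3.14, 3.14].

INTERFACE

Orientations are given as a unit quaternion [w, x, y, z].
In Python, from rig import * gives the robot as it stands. Calls block until the motion is done:
- move_pose(position, orientation): joint-space move of the TCP to a pose.
- line_to(position, orientation=None, max_speed=150, contact_N=None): straight line of the TCP; orientation=None keeps the orientation; max_speed is the mean speed in mm/s. With contact_N (N) it stops when the force on the tool has changed by that much, and returns True; else False.
- set_joints(angles): joint-space move.
- release() and gripper_close(): open the fingers fully, or close them until they stop; the grip force is fixed at half the most.
- pause(seconds).
- solve_ik(position, orientation): joint angles nearest the present ones, or None.
- get_state(): the state.
- read_camera(name): name is "scene" or "top" or "wrist"; returns (picture, depth): 384x512x3 uint8, red, green, blue; 384x512 float32, mm along the optical axis (not along the pixel's ray), 0 where there is no reading.
- calibration(name): a dict with "mtx" (3x3 intrinsics, pixels), "D" ([k1, k2, p1, p2, k3] as OpenCV has them; the pictures are not rectified), "cam_to_world" (4x4, takes a point from camera to world coordinates). Camera axes: x right, y down, z forward; pixel columns grow to the right and rows downward; lengths in mm; the calibration is good to about 2 mm. A picture is of the moment at which its call begins: read the wrist's pose just before it. calibration takes no time and is no camera call; for the wrist camera it gives the pose at the moment of the call.
A pose or a line that the arm cannot do raises Unreachable and nothing moves.
- finish_job(): hands the job in; it is judged then, once.
The state is a dict: "t": time; "joint_pos": joint angles; "joint_velocities": joint speeds; "joint_torque": joint torques, N m; "ee_pos": TCP position; "orientation": TCP orientation; "ft_force": force on the tool from outside, world axes, zero at the start; "moment": the same for the moment, N m; "gripper_width": finger opening in mm; "grip_force": force on a finger pad.
Only numpy, scipy, OpenCV 4.12 (cv2) and the standard library are available. Lean on these libraries where they do the work, as an engineer would, in place of code of your own. Each camera call takes 0.05 s, during which the arm holds its last target. There are 200 camera calls.

## Working session

There is one attempt and no reset: what is moved stays moved. The work goes in short steps, each a Python script; the robot and the scene stay as the last script left them, time stands still between calls to the robot, and variables do not carry over. Pictures are saved under pics/ and viewed, at most 10 in all, crops included, and the job is handed in when it is done.

```bash
mkdir -p pics; ls
cat > h.py <<'E'
from rig import *
import numpy as np, cv2
from scipy.spatial.transform import Rotation as R
def grab(name,fn):
    c=calibration(name); p,d=read_camera(name)
    np.savez('pics/'+fn+'.npz',p=p,d=d,K=c["mtx"],D=c["D"],T=c["cam_to_world"])
    cv2.imwrite('pics/'+fn+'.png',p[:,:,::-1]); return p,d,c
def load(fn): return np.load('pics/'+fn+'.npz')
def ray(f,u,v):
    n=cv2.undistortPoints(np.array([[[u,v]]],float),np.array(f['K'],float),np.array(f['D'],float)).ravel()
    T=np.array(f['T']); return T[:3,3],T[:3,:3]@np.array([n[0],n[1],1.])
def atz(f,u,v,z):
    o,r=ray(f,u,v); return o+r*(z-o[2])/r[2]
def dep(f,u,v):
    o,r=ray(f,u,v); return o+r*f['d'][int(round(v)),int(round(u))]
def tri(f1,p1,f2,p2):
    o1,r1=ray(f1,*p1);o2,r2=ray(f2,*p2)
    s=np.linalg.lstsq(np.c_[r1,-r2],o2-o1,rcond=None)[0]
    a=o1+s[0]*r1;b=o2+s[1]*r2; return (a+b)/2,np.linalg.norm(a-b)
def down(yaw): # tool z down, tool y along angle yaw+90 (world)
    q=(R.from_euler('z',yaw)*R.from_euler('x',np.pi)).as_quat(); return [q[3],q[0],q[1],q[2]]
E
python3 - <<'E'
from h import *
a=grab('scene','s0')[0];b=grab('top','t0')[0]
for n in('scene','top'):print(np.round(calibration(n)['cam_to_world'],2).tolist())
s=get_state();print(s['t'],s['orientation'])
E
```

```text
pics
[[0.5, -0.54, 0.68, -376.55], [-0.87, -0.29, 0.4, -508.24], [-0.02, -0.79, -0.61, 730.36], [0.0, 0.0, 0.0, 1.0]]
[[0.02, -0.99, 0.12, 234.06], [-1.0, -0.02, 0.01, -33.88], [-0.01, -0.12, -0.99, 1426.28], [0.0, 0.0, 0.0, 1.0]]
0.1 [-2.93508125e-04  1.96123865e-01  9.80578559e-01 -1.01667637e-03]
```

View pics/s0.png

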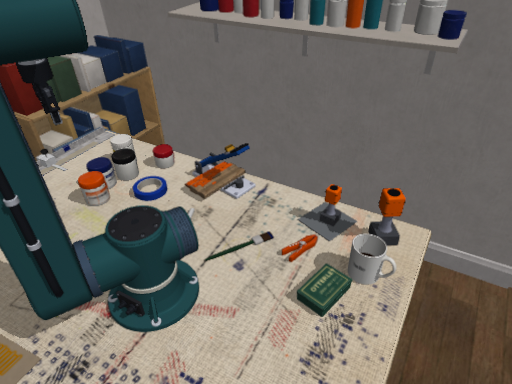

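View pics/t0.png

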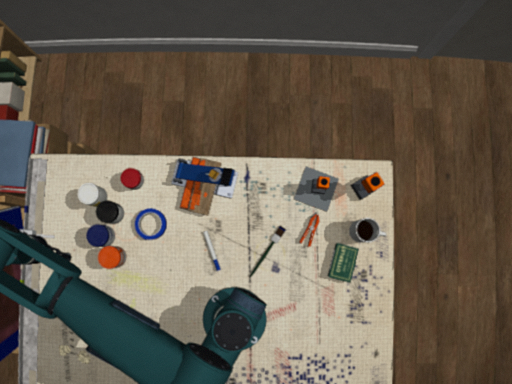

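Two things look like the key. The first stands on the grey mat at scene (333,200) / top (322,185). The second is larger and off the mat at scene (390,213) / top (373,183). The smaller one on the mat fits the description, and a crop will confirm it. The blue clamp bar is at top (180–235, 165–185), with its brass screw at (215,175).

Run:
```python
from h import *
s=load('s0');t=load('t0')
z=lambda f,x0,y0,w,h,k:cv2.resize(f['p'][y0:y0+h,x0:x0+w,::-1],None,fx=k,fy=k,interpolation=cv2.INTER_CUBIC)
a=z(t,165,145,100,75,4);b=z(t,290,160,100,75,4);c=z(s,170,130,100,75,4);d=z(s,300,170,120,75,4)[:,:400]
cv2.imwrite('pics/c1.png',np.vstack([np.hstack([a,b]),np.hstack([c,d])]))
for p in [(322,182),(373,181),(215,175),(229,177),(303,187),(178,170)]: print(p,dep(t,*p).round())
for p in [(333,188),(390,193)]: print(p,dep(s,*p).round())
```

```text
(322, 182) [ 438. -263.  120.]
(373, 181) [ 439. -413.  155.]
(215, 175) [448.  65. 145.]
(229, 177) [439.  22. 163.]
(303, 187) [ 437. -219.    7.]
(178, 170) [477. 194.  51.]
(333, 188) [ 435. -269.  117.]
(390, 193) [ 432. -413.  155.]
```

View pics/c1.png

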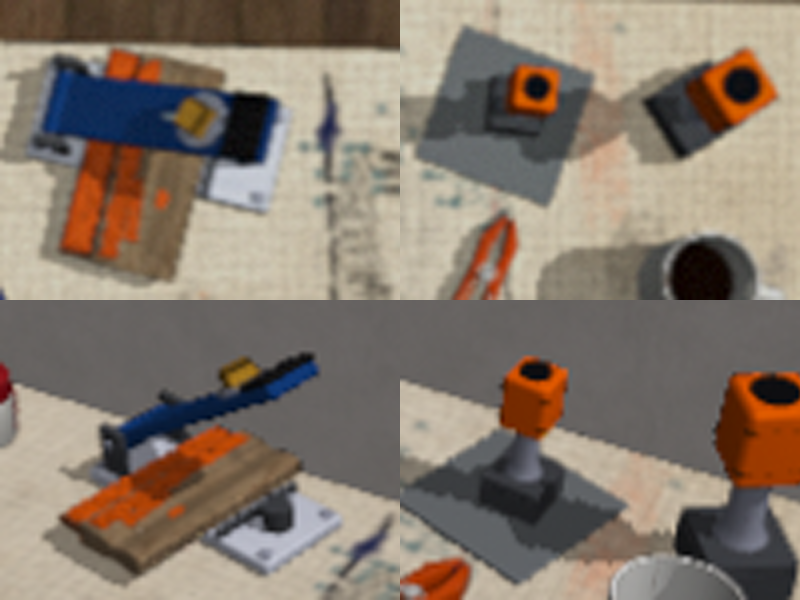

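The crop confirms it: the key on the mat has its top at about 120 mm, which is the 4 mm mat plus 112 mm. The other one is 155 mm tall. Next I'll estimate the jig direction from depth and check how the wrist camera is mounted.

Run:
```python
from h import *
t=load('t0')
p=t['p'].astype(int);m=(p[:,:,2]>90)&(p[:,:,2]>p[:,:,0]*1.8)
v,u=np.nonzero(m); k=(u>170)&(u<240)&(v>155)&(v<195); v,u=v[k],u[k]
P=np.array([dep(t,a,b) for a,b in zip(u,v)]);P=P[P[:,2]>40]
print(len(P),P.min(0),P.max(0),P.mean(0))
A=np.c_[P[:,:2],np.ones(len(P))];c=np.linalg.lstsq(A,P[:,2],rcond=None)[0];print('plane',c,'slope',np.arctan(np.hypot(*c[:2])),'dir',np.arctan2(-c[1],-c[0]))
w=np.linalg.svd(P[:,:2]-P[:,:2].mean(0))[2][0];print('axis',np.arctan2(w[1],w[0]))
s=get_state();C=np.array(calibration('wrist')['cam_to_world']);q=s['orientation']
Rt=R.from_quat([q[1],q[2],q[3],q[0]]).as_matrix()
print('cam in tool',(Rt.T@(C[:3,3]-s['ee_pos'])).round(1),(Rt.T@C[:3,:3]).round(2).tolist(),np.array(calibration('wrist')['mtx']).round().tolist(),'tool',Rt.round(2).tolist())
for yaw in (-1.77,-.2,1.37): 
  for x,y,z in ((440,60,380),(440,22,250),(437,-265,250)):
    j=solve_ik([x,y,z],down(yaw));print(yaw,x,y,z,None if j is None else np.round(j,2))
```

```text
77 [420.02355208  10.74938645  41.7891105 ] [500.40354146 199.96000179 158.27696459] [471.20611462 155.76234644  70.84440985]
plane [-1.37079519e-01 -5.69254322e-01  2.24105506e+02] slope 0.5297092357400036 dir 1.3344899423993586
axis 1.3755054519192684
cam in tool [  83.    -0.8 -142.5] [[-0.0, -0.95, -0.32], [1.0, -0.0, 0.0], [-0.0, -0.32, 0.95]] [[326.0, 0.0, 255.0], [0.0, 326.0, 196.0], [0.0, 0.0, 1.0]] tool [[-0.92, 0.38, -0.0], [0.38, 0.92, -0.0], [0.0, -0.0, -1.0]]
-1.77 440 60 380 None
-1.77 440 22 250 None
-1.77 437 -265 250 None
-0.2 440 60 380 [ 0.01 -0.13  1.29 -0.    1.98  1.78]
-0.2 440 22 250 [-0.08 -0.16  1.58 -0.    1.73  1.69]
-0.2 437 -265 250 [-0.66 -0.    1.43 -0.    1.72  1.11]
1.37 440 60 380 [ 0.01 -0.13  1.29 -0.    1.98  0.21]
1.37 440 22 250 [-0.08 -0.16  1.58 -0.    1.73  0.12]
1.37 437 -265 250 [-0.66 -0.    1.43  0.    1.72 -0.46]
```

Run:
```python
from h import *
move_pose([441,30,290],down(1.37)); gripper_close()
grab('wrist','w1'); s=get_state(); print(s['t'],s['ee_pos'],s['gripper_width'])
```

```text
2.8417 [440.99720863  29.95087562 290.01197246] 0.22964456350277146
```

View pics/w1.png

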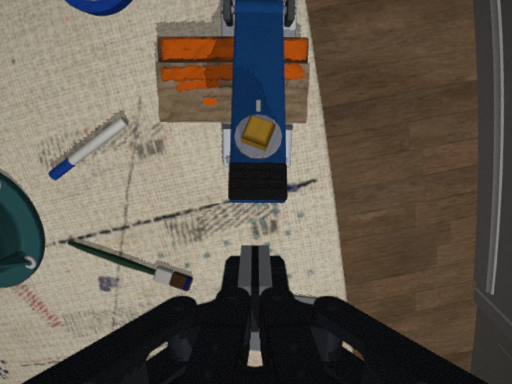

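The wrist view shows the black pad at (229–287, 163–201) with its centre at (258,182). The flange is at (258,137), the brass head at (258,132), and the bar runs straight up the image.

Run:
```python
from h import *
w=load('w1')
for n,p in dict(pad=(258,182),padL=(232,182),padR=(284,182),padT=(258,166),padB=(258,198),barfar=(258,30),barL=(237,80),barR=(282,80),flange=(258,155)).items(): print(n,dep(w,*p).round(1))
# bar plane & axis
m=(w['p'][:,:,2].astype(int)>w['p'][:,:,0]*1.8)&(w['p'][:,:,2]>60)
v,u=np.nonzero(m);k=(u>228)&(u<290)&(v<165);P=np.array([dep(w,a,b) for a,b in zip(u[k],v[k])])
c=P.mean(0);V=np.linalg.svd(P-c,full_matrices=False)[2]
for i in range(3):print(V[i].round(3),np.std((P-c)@V[i]))
ax=V[0]*np.sign(V[0][1]);n=V[2]*np.sign(V[2][2]);yaw=np.arctan2(ax[1],ax[0]);a=np.arctan2(-ax[2],np.hypot(*ax[:2]))
print('yaw',yaw,'angle',a)
t,s=load('t0'),load('s0')
print('tri pad w/top',tri(w,(258,182),t,(229,176.5)))
pad=dep(w,258,182)
h=np.array([np.cos(yaw),np.sin(yaw),0])
pin=pad+h*(198*np.cos(a)-12*np.sin(a)*-1*-1)-np.array([0,0,198*np.sin(a)+12*np.cos(a)]);print('pin',pin)
```

```text
pad [444.5  30.7 157.9]
padL [422.1  35.3 158. ]
padR [466.9  26.3 158.6]
padT [447.   42.9 149.8]
padB [442.   18.7 165.4]
barfar [457.7 110.8 432.5]
barL [441.9 119.6  95. ]
barR [485.3 110.7  96.1]
flange [448.8  51.6 144.6]
[ 0.17   0.789 -0.591] 50.41338580728762
[ 0.657 -0.538 -0.529] 15.35931871838007
[0.735 0.298 0.609] 15.156614698669852
yaw 1.3584357788724204 angle 0.632086242123266
tri pad w/top (array([444.31199619,  23.8306156 , 136.403631  ]), np.float64(2.0627697386639303))
pin [476.6594519  179.92180799  31.28236941]
```

Run:
```python
from h import *
yaw=1.371;h=np.array([np.cos(yaw),np.sin(yaw),0]);pin=np.array([476.5,188.9,41.]);q=down(yaw)
def tcp(a,off=0): 
    return pin-h*(198*np.cos(a)-12*np.sin(a))+np.array([0,0,198*np.sin(a)+12*np.cos(a)+11*np.tan(a)+off])
line_to(tcp(.56,15),q,200)
print(line_to(tcp(.56,-12),q,40,contact_N=3),get_state()['ee_pos'],tcp(.56))
for a in np.linspace(.5,.0,6)+.02: line_to(tcp(a),q,60); print(get_state()['ft_force'].round(1) if hasattr(get_state()['ft_force'],'round') else get_state()['ft_force'])
print(line_to(tcp(0,-8),q,20,contact_N=25));s=get_state();print(s['t'],s['ee_pos'],s['ft_force'])
line_to(tcp(0)+[0,0,25],q)
line_to(tcp(0)+h*35+[0,0,110],q,250); release()
grab('wrist','w2');print(get_state()['t'])
```

```text
True [444.7681992   30.68895019 162.40285022] [444.47050562  30.72809663 163.23837341]
[0.8 0.9 2.2]
[-0.5 -0.9  2.8]
[ 0.4 -1.   1.1]
[ 0.2 -1.4  1.8]
[ 0.5 -0.4  0.9]
[ 0.8 -0.3  0.4]
True
7.2167 [437.05261494  -4.92361909  52.95322456] [-0.79525295  0.22394193  5.42838553]
8.8917
```

View pics/w2.png

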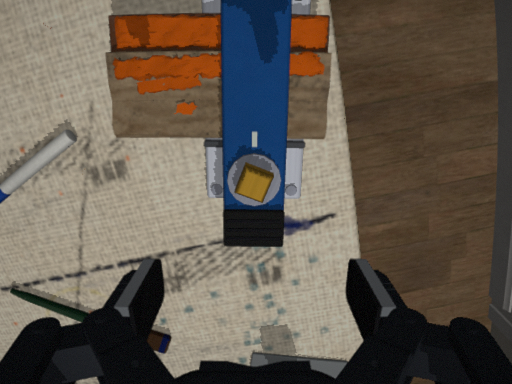

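The bar looks level. The flange is at (254,180) with the brass head rotated on it, and the pad is at (223–284, 210–246). I'll take an enlarged crop to read the head corners, and run the depth check along with it.

Run:
```python
from h import *
w=load('w2')
for p in [(254,228),(230,228),(278,228),(254,214),(254,242),(236,196),(254,184),(250,100)]: print(p,dep(w,*p).round(1))
cv2.imwrite('pics/c2.png',cv2.resize(w['p'][145:215,215:295,::-1],None,fx=8,fy=8,interpolation=cv2.INTER_CUBIC))
print(calibration('wrist')['cam_to_world'])
```

```text
(254, 228) [437.6  -2.3  54.3]
(230, 228) [417.7   1.7  54.4]
(278, 228) [457.4  -7.5  52. ]
(254, 214) [440.    9.7  53.3]
(254, 242) [434.8 -15.8  53.3]
(236, 196) [428.6  27.8  52.1]
(254, 184) [446.2  39.7  68. ]
(250, 100) [455.3 100.2  46.8]
[[ 9.80021551e-01 -1.88418455e-01 -6.36886577e-02  4.60730630e+02]
 [-1.98890488e-01 -9.27484094e-01 -3.16568838e-01  1.09963494e+02]
 [ 5.77194436e-04  3.22911352e-01 -9.46429039e-01  3.05524093e+02]
 [ 0.00000000e+00  0.00000000e+00  0.00000000e+00  1.00000000e+00]]
```

View pics/c2.png

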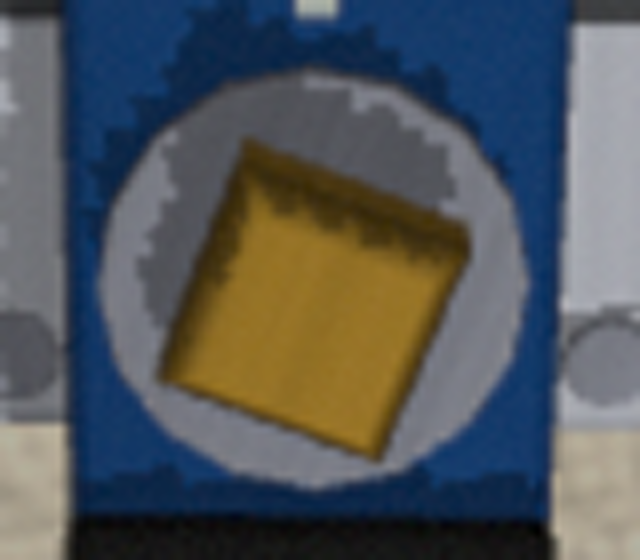

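The crop shows the flange circle spanning x 103–525 and y 70–488. The head corners are at about (160,380), (380,462), (470,235) and (245,140). I'll turn those into world positions, then move over the key for a close look.

```bash
cat >> h.py <<'E'
def cp(x,y,k,x0,y0): return ((x+.5)/k-.5+x0,(y+.5)/k-.5+y0)
E
python3 - <<'E'
from h import *
w=load('w2');c=lambda x,y:cp(x,y,8,215,145)
print('flange',atz(w,*c(314,279),52), [atz(w,*c(*p),52).round(1) for p in((103,279),(525,279),(314,70),(314,488))])
C=[atz(w,*c(*p),z) for p,z in (((160,380),57),((380,462),57),((470,235),57),((245,140),57))]
for i in range(4):
    d=C[(i+1)%4]-C[i];print('edge',np.hypot(*d[:2]).round(1),np.degrees(np.arctan2(d[1],d[0])).round(1)%90)
print('head centre',np.mean(C,0))
line_to([440,0,260],None,300)
move_pose([438,-266,225],down(1.371)); grab('wrist','w3');print(get_state()['t'])
f=load('w3');i=cv2.resize(f['p'][100:260,150:360,::-1],None,fx=3.75,fy=3.75,interpolation=cv2.INTER_CUBIC);cv2.imwrite('pics/c3.png',i)
E
```

```text
flange [445.78992614  38.78258696  52.        ] [array([424.9,  43. ,  52. ]), array([466.7,  34.5,  52. ]), array([450.1,  59.8,  52. ]), array([441.3,  16.7,  52. ])]
edge 23.8 56.9
edge 25.4 58.5
edge 24.1 55.099999999999994
edge 26.1 58.900000000000006
head centre [445.49651234  37.43745004  57.        ]
10.475
```

View pics/c3.png

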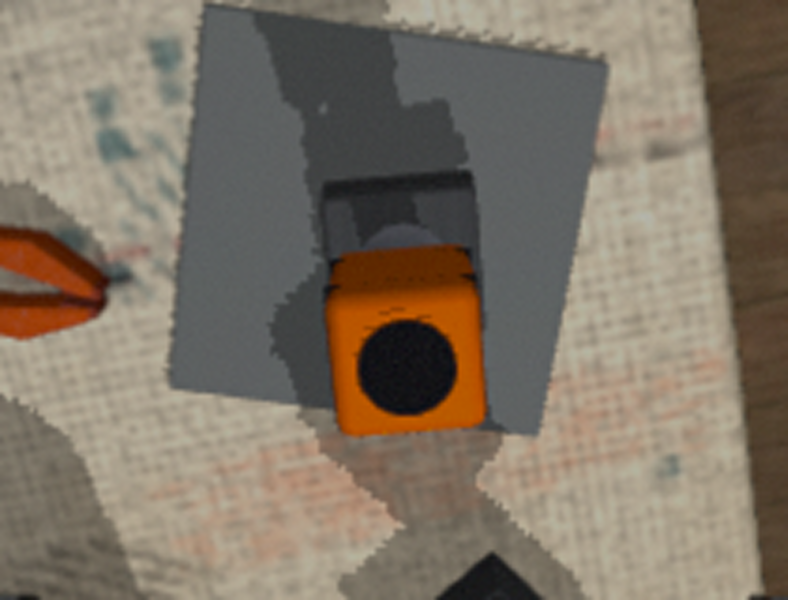

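The wrist view shows the orange key on the mat. In the crop the top circle is at (407,367), and the handle top corners are near (331,292), (478,285), (487,422) and (345,435). The mat corners are at (205,3), (607,65), (540,435) and (170,385).

Run:
```python
from h import *
w=load('w3');c=lambda x,y:cp(x,y,3.75,150,100)
t,s=load('t0'),load('s0')
print('top',atz(w,*c(407,367),116),'depth',dep(w,*c(375,410)),dep(w,*c(440,410)),'tri',tri(w,c(407,367),t,cp(536,88-0,4,290-100,160)),tri(w,c(407,367),s,cp(536-400,371-300,4,300,170)))
for a,b,z in(((345,435),(487,422),114),((328,300),(345,435),116),((478,285),(487,422),116),((323,185),(472,173),30),((323,185),(326,262),30)):
    d=atz(w,*c(*b),z)-atz(w,*c(*a),z);print(np.hypot(*d[:2]).round(1),np.degrees(np.arctan2(d[1],d[0])).round(1)%90)
M=[atz(w,*c(*p),4) for p in((205,3),(607,65),(540,435),(170,385))]
print('mat',np.mean(M,0))
for i in range(4):
    d=M[(i+1)%4]-M[i];print(np.hypot(*d[:2]).round(1),np.degrees(np.arctan2(d[1],d[0])).round(1)%90)
k=[atz(w,*c(*p),30) for p in((323,185),(472,173))];print('foot far edge',k)
```

```text
top [ 440.23297691 -269.9998219   116.        ] depth [ 431.29540331 -278.76279446  115.13468011] [ 445.4017791  -281.3582115   115.77185981] tri (array([ 439.81445258, -269.17001663,  116.48579891]), np.float64(1.5542432750385504)) (array([ 440.20309281, -269.68589284,  116.53280012]), np.float64(0.27941473899384495))
31.8 84.2
31.3 84.5
31.5 83.5
41.6 83.2
22.1 79.8
mat [ 434.42622662 -263.67840054    4.        ]
118.1 70.0
117.6 71.1
119.2 70.4
118.3 70.5
foot far edge [array([ 422.77661943, -242.12835387,   30.        ]), array([ 464.07424357, -247.01944789,   30.        ])]
```

Key at (440,-270) with its top at 116.5 mm, yaw 84°. Screw axis at (445.7,37.8), head yaw 57.3° mod 90, so the screw is at about 0.37 rad and about 2.23 rad remain. Mat centre at (434.4,-263.7). I'll grasp the key, carry it over and seat it.

Run:
```python
from h import *
r=np.radians
line_to([440.2,-269.7,150],down(r(84)),200)
line_to([440.2,-269.7,76],None,120); gripper_close()
s=get_state();print(s['t'],s['gripper_width'],s['grip_force'],s['ee_pos'])
line_to([440.2,-269.7,185],None,200)
move_pose([445.7,37.8,185],down(r(57.3)))
line_to([445.7,37.8,150],None,120)
print(get_state()['ft_force'])
c=line_to([445.7,37.8,121],None,30,contact_N=12)
s=get_state();print(c,s['t'],s['gripper_width'],s['ee_pos'],s['ft_force'],s['moment'])
grab('scene','s1');f=load('s1')
cv2.imwrite('pics/c4.png',cv2.resize(f['p'][100:220,150:310,::-1],None,fx=5,fy=5,interpolation=cv2.INTER_CUBIC))
```

```text
12.2917 33.45047617719808 60.02436339855194 [ 440.39639031 -269.98184033   76.62847291]
[-0.91926995 -0.36909443 -0.87196905]
True 15.4083 33.19368018263031 [445.54896694  37.95175187 124.95381151] [-1.95187773  0.07428462  5.56829403] [-0.17062037  0.24640045 -0.02897807]
```

View pics/c4.png

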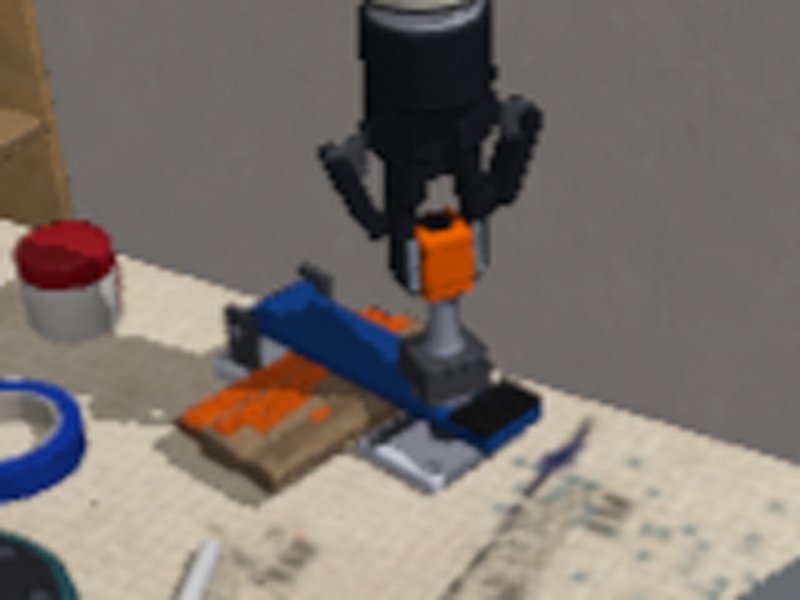

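The picture shows the key seated on the screw, foot down on the bar next to the black pad. The TCP is at 125.0 against an expected 124.6. First half of the turn now.

Run:
```python
from h import *
r=np.radians;p=[445.6,37.9,124.8]
def st(n):
    s=get_state();q=s['orientation'];m=R.from_quat([q[1],q[2],q[3],q[0]]).as_matrix()
    print(n,round(s['t'],2),'yaw',np.degrees(np.arctan2(m[1,0],m[0,0])).round(1),'Mz',np.round(s['moment'],2),'F',np.round(s['ft_force'],1),np.round(s['gripper_width'],1),np.round(s['ee_pos'],1))
for y in (45,20,-11): move_pose(p,down(r(y)));st(y)
move_pose(p,down(r(-4)));st('back')
release();st('rel');pause(.3)
line_to([p[0],p[1],178],None,150)
move_pose([p[0],p[1],178],down(r(86)));st('up')
grab('wrist','w4')
```

```text
45 15.78 yaw 45.2 Mz [ 0.06  0.71 -0.06] F [-3.1  0.6  4.6] 33.6 [445.3  38.1 125.3]
20 16.28 yaw 20.1 Mz [ 0.16  0.93 -0.08] F [-3.5  0.6  5.2] 33.2 [445.3  38.2 125.3]
-11 16.87 yaw -10.8 Mz [0.38 0.68 0.07] F [-3.   1.3  2.3] 33.5 [445.1  38.3 124.6]
back 17.12 yaw -4.1 Mz [-0.03  0.21  0.06] F [0.4 0.5 1. ] 33.4 [445.8  37.6 124.5]
rel 17.68 yaw -4.0 Mz [ 0.03 -0.01 -0.02] F [-0.4  0.4  0.2] 85.3 [445.7  37.9 124.8]
up 19.88 yaw 86.0 Mz [-0.01  0.01 -0.  ] F [ 0.4  0.7 -0.3] 85.6 [445.3  37.9 177.4]
```

View pics/w4.png

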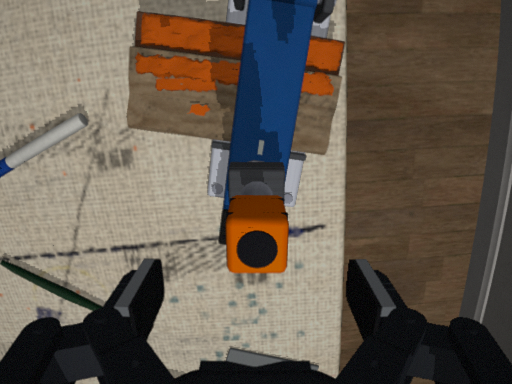

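The key stands upright on the screw with its handle top at (257,240), square to the gripper. I'll take the fresh grip and turn to the stop.

Run:
```python
from h import *
r=np.radians;p=[445.6,37.9,124.8]
def st(n):
    s=get_state();q=s['orientation'];m=R.from_quat([q[1],q[2],q[3],q[0]]).as_matrix()
    print(n,round(s['t'],2),'yaw',np.degrees(np.arctan2(m[1,0],m[0,0])).round(1),'M',np.round(s['moment'],2),'F',np.round(s['ft_force'],1),np.round(s['gripper_width'],1),np.round(s['ee_pos'],1),'tq6',np.round(s['joint_torque'][5],2))
    return s['moment'][2]
line_to(p,None,120);gripper_close();m0=st('grip')
for y in (70,50,30,24,20,17,14,12,10,8,6,4,2):
    move_pose(p,down(r(y)));
    if y<60 and st(y)>0.8: break
```

```text
grip 21.05 yaw 86.0 M [-0.07  0.05 -0.03] F [-0.3 -0.1  2.8] 33.4 [446.1  37.9 125.5] tq6 0.0
50 21.85 yaw 50.2 M [ 0.42  0.84 -0.1 ] F [-3.2  2.8  7. ] 33.5 [445.4  38.7 126. ] tq6 -0.07
30 22.27 yaw 30.2 M [ 0.43  0.79 -0.06] F [-2.2  2.6  8.3] 33.3 [445.6  38.7 126.2] tq6 -0.06
24 22.52 yaw 24.2 M [ 0.46  0.82 -0.15] F [-2.9  3.7  8.5] 33.0 [445.6  38.7 126.2] tq6 -0.09
20 22.77 yaw 20.2 M [ 0.43  0.74 -0.06] F [-2.5  3.2  7.9] 33.4 [445.6  38.7 126.2] tq6 -0.05
17 23.02 yaw 17.2 M [ 0.42  0.72 -0.04] F [-2.2  2.9  8. ] 33.4 [445.7  38.7 126.2] tq6 -0.02
14 23.27 yaw 14.2 M [ 0.43  0.73 -0.03] F [-2.9  2.9  7.9] 33.1 [445.7  38.7 126.2] tq6 -0.02
12 23.52 yaw 12.2 M [0.46 0.69 0.08] F [-2.2  2.5  8.8] 33.0 [445.7  38.7 126.1] tq6 0.06
10 23.77 yaw 10.2 M [0.47 0.7  0.06] F [-2.9  2.8  7. ] 33.2 [445.7  38.7 126.1] tq6 0.06
8 24.02 yaw 8.2 M [0.47 0.65 0.12] F [-1.8  3.1  8. ] 33.0 [445.7  38.7 126.1] tq6 0.1
6 24.27 yaw 6.3 M [0.47 0.61 0.37] F [-1.6  2.6  6.4] 33.6 [445.7  38.7 126. ] tq6 0.39
4 24.52 yaw 4.3 M [0.44 0.58 0.71] F [-1.9  2.   7. ] 33.4 [445.6  38.7 125.9] tq6 0.72
2 24.77 yaw 2.4 M [0.39 0.49 1.13] F [-2.5  2.2  6.1] 33.5 [445.7  38.6 125.9] tq6 1.11
```

Torque has climbed to 1.1 N·m from about 8° yaw, as predicted for the stop (about 11°). I'll back off by the play and lift, then check the bar.

Run:
```python
from h import *
r=np.radians;p=[445.6,37.9,125]
move_pose(p,down(r(16)));pause(.2);s=get_state();print(s['moment'],s['ft_force'],s['ee_pos'])
line_to([445.6,37.9,135],None,30);print(get_state()['ft_force'])
line_to([445.6,37.9,185],None,100);s=get_state();print(s['t'],s['ft_force'],s['gripper_width'])
move_pose([434.4,-263.7,150],down(r(70.5)))
line_to([434.4,-263.7,90],None,120)
c=line_to([434.4,-263.7,73],None,25,contact_N=6);s=get_state();print(c,s['ee_pos'],s['ft_force'])
release();line_to([434.4,-263.7,195],None,150)
grab('scene','s2');grab('top','t2');grab('wrist','w5');print(get_state()['t'])
z=lambda f,x0,y0,w,h,k:cv2.resize(load(f)['p'][y0:y0+h,x0:x0+w,::-1],None,fx=k,fy=k,interpolation=cv2.INTER_CUBIC)
cv2.imwrite('pics/c5.png',np.vstack([np.hstack([z('t2',165,145,100,75,4),z('w5',150,130,200,150,2)]),np.hstack([z('s2',170,130,100,75,4),z('s2',300,170,100,75,4)])]))
f=load('t2')
for q in [(219,178),(215,178),(195,175)]:print(dep(f,*q).round(1))
```

```text
[ 0.16600085  0.34814443 -0.07258543] [-0.97827587  1.62054536  6.09232354] [446.18323425  38.12089418 126.25466912]
[-0.51271007 -0.00958882 -1.24936707]
26.45 [ 0.091966   -1.3109617  -2.01680203] 33.244132914170955
True [ 434.71346553 -263.96372174   77.64276239] [-0.14589451 -0.58513165  3.90410941]
30.6833
[453.5  59.3  51.2]
[453.3  72.3  50.6]
[462.5 138.3  46.5]
```

View pics/c5.png

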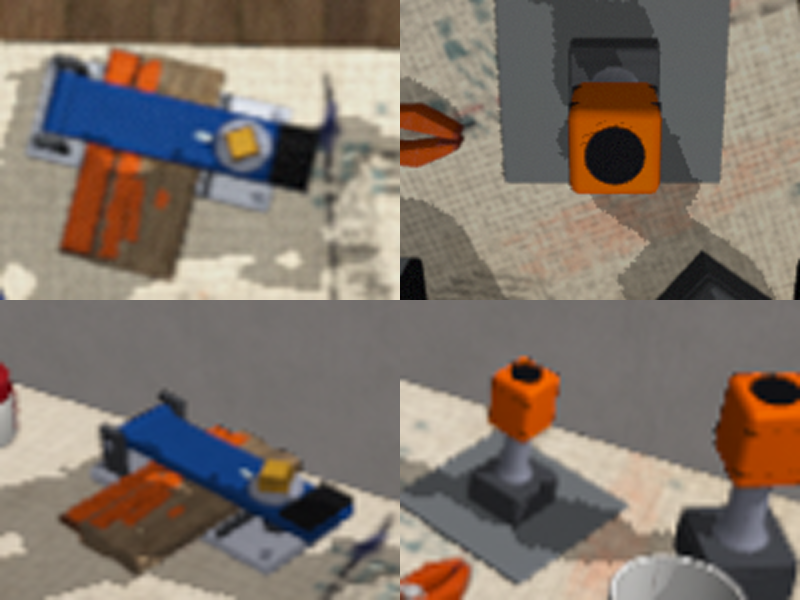

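The bar is down and the key stands upright in the middle of the mat. I've used all my views, so I'll check the screw angle and bar level by code from one close wrist frame.

Run:
```python
from h import *
w=load('w5');print('key',atz(w,*cp(614-400,156,2,150,130),116))
line_to([440,-100,230],None,300)
line_to([444,30,165],down(1.371),250);grab('wrist','w6');print(get_state()['t'])
def yaw(fn):
    w=load(fn);h=cv2.cvtColor(w['p'],cv2.COLOR_RGB2HSV)
    m=((h[:,:,0]>17)&(h[:,:,0]<28)&(h[:,:,1]>150)).astype(np.uint8);m[:,:215]=0;m[:,300:]=0;m[:145]=0;m[250:]=0
    n,l,s,_=cv2.connectedComponentsWithStats(m);i=1+np.argmax(s[1:,4])
    b=cv2.boxPoints(cv2.minAreaRect(np.argwhere(l==i)[:,::-1].astype(np.float32)))
    C=[atz(w,*p,60) for p in b];e=C[1]-C[0];e2=C[2]-C[1];print(fn,s[i,4],np.mean(C,0).round(1),[(np.hypot(*d[:2]).round(1),(np.degrees(np.arctan2(d[1],d[0]))%90).round(1)) for d in(e,e2)])
yaw('w2');yaw('w6')
w=load('w6');h=np.array([np.cos(1.371),np.sin(1.371),0]);K=np.array(w['K'],float);T=np.linalg.inv(w['T'])
for P in ([437.2,-5,53],[439.6,7,53],[434.9,-16.5,53]):
    c=T[:3,:3]@np.array(P)+T[:3,3];uv=cv2.projectPoints(c[None],np.zeros(3),np.zeros(3),K,np.array(w['D'],float))[0].ravel();print(P,uv.round(),dep(w,*uv).round(1))
```

```text
key [ 434.63909171 -265.23904055  116.        ]
32.175
w2 908 [445.7  38.4  60. ] [(np.float64(25.1), np.float64(56.7)), (np.float64(23.2), np.float64(56.2))]
w6 906 [445.6  38.4  60. ] [(np.float64(23.8), np.float64(19.2)), (np.float64(24.9), np.float64(18.4))]
[437.2, -5, 53] [254. 229.] [437.3  -4.7  53.6]
[439.6, 7, 53] [254. 215.] [439.7   7.2  53.6]
[434.9, -16.5, 53] [254. 241.] [434.8 -16.9  52.2]
```

The head has turned 127.7° to 18.8° mod 90, against about 19.5° predicted at the stop. The bar is level with the pad at 53 mm, and the key is within 2 mm of the mat centre.

```bash
python3 -c "
from rig import *
print(finish_job())"
```

```text
the job is handed in; nothing more can be done
None
```

I handed the job in at about 32 s: the bar is pressed fully down, the screw is turned to its stop in two grips, and the key stands upright within 2 mm of its mat's centre.

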